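Snug the adjustable wrench and tighten a work-holder's lock nut

ROBOT

A 6-joint arm with a two-finger parallel gripper is mounted at the origin on the work surface. World frame = base frame: x ahead of the robot, y to its left, z up, the work surface at z = 0. Lengths are in m, angles in rad, forces in N, time in s.
With the tool pointing down it reaches from about 0.375 to 0.9 m from the base axis. Payload 3.1 kg.
Tool frame: the origin (TCP) lies on the centre line of the jaws, within the pads' length; the fingertips stand 11 mm ahead of it and the grasp point (between the pads) lies 8 mm behind it; x points along the fingers, y is the direction in which the jaws open and shut, and the axes are right-handed (so a half turn about x gives the same grasp; the last joint's range is limited). The gripper opens to 87 mm and grips with 3 to 60 N. Pads are 19 mm wide; open, the fingers measure 117 mm over their backs; the gripper's body (75 mm by 190 mm) begins 51 mm behind the grasp point.
Start: joints at [-1.298, 0.527, 1.433, -0, 1.181, -0.178], TCP at [0.273, -0.562, 0.234] pointing down, gripper open.
Joint ranges: [-3.08, 3.08], [-0.75, 2.2], [0.22, 2.44], [-1.43, 4.57], [0, 2.65], [-2.85, 2.85]. Speed limits (rad/s): [2.79, 2.79, 3.14, 3.14, 3.14, 3.14].

INTERFACE

Orientations are given as a unit quaternion [x, y, z, w].
In Python, from rig import robot, camera, camera_info gives the robot as it stands.
- The arm moves only by the shell command python3 -m inch 'ROWS' [FORCE]. ROWS is JSON, a list that holds one entry, the list of rows, each a list of 5 numbers: the shift along the tool's x, y, z in cm, then the turn about the tool's x in rad, then the opening, from 0 (shut) to 1 (fully open). A call has 1 to 8 rows; each row shifts and turns the pose as measured when the row begins, along the tool's axes as they then stand; what a row does not reach is not made up. A row lasts 1/12 s, in which the tool goes at most 41.7 mm and 7.16 degrees, less where a joint would pass 70% of its speed; a pose out of reach is approached as far as the arm can. A call with a gripper value outside its range is refused whole. The fingers move at their own pace and stop on an object; FORCE is the grip in N (left out, the last holds). Time passes only in rows, so rows that do not move let the fingers close. It gives the time, the measured TCP pose, the force and the opening at its end, in the units of the state.
- robot.get_obs(): the state, without advancing time (a new reading comes with each control period).
- camera(name): name is "side" or "top"; returns the picture (400x640x3 uint8, red, green, blue); there is no depth.
- camera_info(name): a dict with "camera_matrix" (3x3 intrinsics, pixels), "rvec" (rotation vector, rad) and "tvec" (3), from world to camera coordinates, as OpenCV has them. Camera axes: x right, y down, z forward; pixel columns grow to the right and rows downward; lengths in m; the calibration is good to about 2 mm. A picture is of the moment at which its call begins. camera_info takes no time and is no camera call.
- robot.hand_in(): hands the job in, once; it reports no verdict.
The state is a dict: "time": time; "q": joint angles; "joint_velocities": joint speeds; "joint_torque": joint torques, N m; "position": TCP position; "tool_rot": TCP orientation; "ft_force": force on the tool from outside, world axes, zero at the start; "moment": the same for the moment, N m; "grip_width": finger opening in m.
Only numpy, scipy, OpenCV 4.12 (cv2) and the standard library are available. Lean on these libraries where they do the work, as an engineer would, in place of code of your own. Each camera call takes 0.05 s, during which the arm holds its last target. There are 200 camera calls.

TASK

Tighten the lock nut of the medal work-holder with the adjustable wrench: lay the wrench flat on the holder with its open jaws round the nut and let go, roll its thumbwheel until the jaws are snug on two flats before any turning, then take the handle and turn the nut clockwise (seen from above) until the white mark on the nut points along the white line on the holder. Leave the wrench lying there, still snug on the nut; do not turn the nut with the fingers, and leave the medal and everything else on the bench where it is.

Things in the scene. Friction and masses are not known exactly. Their poses are not given: they have to be found in the camera images.
- holder: Round blue work-holder fixed to the bench, 160 mm across; origin at the centre of its underside, its flat deck 40 mm above. +x is the direction of the white line painted on the deck (from 31 to 77 mm from the centre). The medal seat, with two 8 mm high pins, is at its -x side, 57 mm from the centre.
- nut: Lock nut at the centre of the deck: upright dark steel hexagon, 24 mm across flats, 27.7 mm across corners, 16 mm high; origin at the centre of its underside, x axis along its white mark (towards a corner).
- nut_turn (a joint): Angle of the nut in rad, growing clockwise seen from above; 0 when the white mark on the nut points along the holder's white line. It starts at -0.75 to -0.5. Corners of the hexagon lie at 0, 60, 120.. degrees from its mark. Stiff: about 0.09 N m to turn, stays where it is left; it can turn to 0.6.
- nut_top (a point): Centre of the top face of the nut, 56 mm above the bench; its x axis points along the nut's white mark.
- nut_mark (a point): Outer end of the white mark on top of the nut, 11 mm from the nut's axis, near a corner.
- wrench: Loose adjustable wrench, 160 mm long, 0.4 kg. Origin under mid-length, on the underside; +x to the jaws, +z up. Head 14 mm thick. Fixed jaw on +y: face y = 12 mm, x = 47 to 75; throat x = 49; sliding jaw on -y, out to -35. Neck 30 mm wide, x = 2 to 16. Handle 16 mm wide, x = -85 to 5, from 3 to 15 mm above the underside. Mass centre near x = 15. On the nut, two flats lie parallel to the handle.
- mouth (a point): Point on the wrench's underside, 65 mm ahead of its origin and 12 mm from the fixed jaw's face: it lies on the nut's axis when the wrench is snug with the nut's corner 2 mm from the throat. Axes as the wrench.
- handle (a point): Middle of the handle's outer part, 120 mm behind the mouth point and 9 mm above the wrench's underside; the place to take it for turning.
- jaw (a joint): Opening of the sliding jaw in m: the gap between the jaws is 18 mm plus this value, so 0.006 is snug on the 24 mm nut. It starts at 0.009 to 0.0125. It only moves with the thumbwheel, and holds itself.
- worm (a joint): Angle of the knurled thumbwheel in rad; jaw opening = 0.9 mm x this angle. Rolling the wheel's top towards the jaws (wrench +x) makes it fall and closes the jaw, 0.8 mm for 10 mm of rim. The rim takes about 3 N to roll; once the jaw is snug the finger just slips.
- worm_top (a point): Top of the thumbwheel: brass knurled roller, 22 mm diameter, 16 mm long, axis along wrench y; this point is 34 mm behind the mouth point, 26 mm above the wrench's underside, 12 mm above the head. Its axle is sprung: it yields down up to 2.5 mm, from 2 N to 7 N, so a closed fingertip pressed about 2 mm down on it and dragged along wrench x rolls it; lift before the tip slides off its front.
- medal: Grey-green bronze medal, loose, 36 mm across, 5 mm thick, lying on the holder's deck; origin at the centre of its underside. Leave it.
- jar: Small jar with black cap, 44 mm across, 62 mm high, origin under its centre; stands about 125 mm from the nut, in the way of a handle there.
- loupe: Dark eyepiece loupe, 42 mm across, 64 mm high, standing; origin under its centre; stands about 125 mm from the nut, in the way of a handle there.
- puck: Cork puck, 42 mm across, 18 mm high; origin under its centre; a handle passes above it.
- dish: White dish, 44 mm across, 20 mm high; origin under its centre; a handle passes above it.
- brush: Small brush lying beside the wrench, 120 mm long along its x, about 20 mm thick; origin under its middle.
- tin: Round brass tin, 48 mm across, 30 mm high, origin under its centre.
- pinvice: Pin vice with wooden handle lying on the bench, 130 mm long, 26 mm thick; origin under its middle.
Mind the look-alikes: they are no part of the job. There is more than one size of the holder; the job needs the largest.

How it is judged:
On the way, in this order (a step that is already met when the one before it is completed fails the run):
1. the wrench lies flat on the holder with its still-open jaws round the nut, and has been let go (horizontal distance between mouth and nut_top below 0.008 m and z of mouth in the frame of holder below 0.0445 m and angle between wrench's own z axis and vertical below 0.07 rad and value of joint jaw above 0.0085 m and contact force between the fingers and wrench below 0.1 N and distance of nut_mark from where it was at the start of the episode below 0.003 m), for 0.1 s.
2. the jaws have been rolled snug on the nut (gap within 1.5 mm of the nut's 24 mm), the nut not yet turned (horizontal distance between mouth and nut_top below 0.008 m and z of mouth in the frame of holder below 0.0445 m and angle between wrench's own z axis and vertical below 0.07 rad and value of joint jaw below 0.0075 m and distance of nut_mark from where it was at the start of the episode below 0.003 m), for 0.1 s.
3. the nut has been turned to its line with the snug wrench (horizontal distance between mouth and nut_top below 0.008 m and z of mouth in the frame of holder below 0.0445 m and angle between wrench's own z axis and vertical below 0.07 rad and value of joint jaw below 0.0075 m and value of joint nut_turn between -0.12 and 0.12 rad), for 0.1 s.
At the end, for the whole second after the job is handed in: Nut mark within 0.12 rad of the line; wrench flat on the deck (within 4.5 mm, tilt under 0.07 rad), mouth point within 8 mm of the nut's axis, jaw gap at most 1.5 mm over the nut's 24 mm, at rest; medal within 8 mm and other loose things within 20 mm of where they were (all of step 3 and linear speed of wrench below 0.03 m/s and distance of each of jar, loupe, puck, dish, brush, tin, pinvice from where it was at the start of the episode below 0.02 m and distance of medal from where it was at the start of the episode below 0.008 m); the robot touches nothing.
It fails at once if the nut is turned (its mark moved over 3 mm) while the jaws are still more than 2 mm wider than the nut (distance of nut_mark from where it was at the start of the episode above 0.003 m and value of joint jaw above 0.008 m).
It fails at once if the fingers push or turn the nut itself (over 5 N) (contact force between the fingers and nut above 5 N).
It fails at once if the medal is shifted over 8 mm (distance of medal from where it was at the start of the episode above 0.008 m).
It fails at once if another loose thing on the bench is shifted over 20 mm (distance of any of jar, loupe, puck, dish, brush, tin, pinvice from where it was at the start of the episode above 0.02 m).
It also fails if it takes over 72 s, if anything falls off the work surface, if the arm or the gripper's body presses on something with over 40 N, if the wrist force passes 120 N, or if a joint passes its speed limit or range.

## Working session

There is one attempt and no reset: what is moved stays moved. The work goes in short steps, Python scripts to look and compute and a shell command to move; the robot and the scene stay as the last step left them, time stands still between calls to the robot, and variables do not carry over. Pictures are saved under pics/ and viewed, about 8 in all and at most 12, crops included, and the job is handed in when it is done.

```bash
ls; mkdir -p pics; python3 - <<'E'
from rig import robot,camera,camera_info
import cv2,numpy as np
for n in("top","side"):
    i=camera_info(n);R=cv2.Rodrigues(np.array(i["rvec"],float))[0];print(n,np.round(i["camera_matrix"],1).tolist(),"cam",np.round(-R.T@np.array(i["tvec"]).ravel(),3),R.round(2).tolist())
    im=camera(n);cv2.imwrite(f"pics/{n}0.png",im[:,:,::-1])
o=robot.get_obs();print(o["time"],o["position"],o["tool_rot"],o["grip_width"])
E
```

```text
pics
top [[378.0, 0.0, 321.7], [0.0, 378.0, 191.3], [0.0, 0.0, 1.0]] cam [0.5   0.002 0.866] [[0.02, -1.0, 0.04], [-1.0, -0.02, -0.09], [0.09, -0.04, -1.0]]
side [[519.0, 0.0, 321.1], [0.0, 519.0, 195.7], [0.0, 0.0, 1.0]] cam [0.425 0.839 0.745] [[-0.98, -0.19, 0.01], [-0.12, 0.6, -0.79], [0.14, -0.77, -0.62]]
0.1 [ 0.27272621 -0.56165467  0.23266464] [-0.68911318 -0.15905937  0.68916832 -0.15770278] 0.08745030032817068
```

View pics/top0.png

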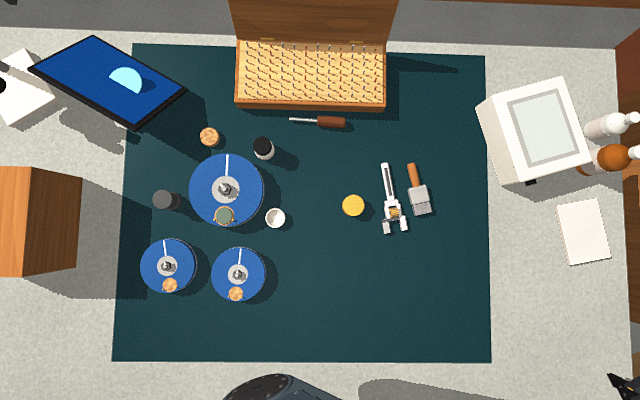

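View pics/side0.png

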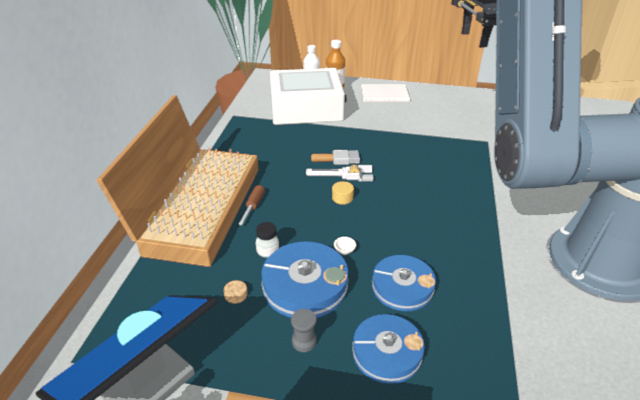

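The top view shows the large holder at about (227,190), with its white line pointing up the image. The jar is at (263,148), the loupe at (166,199), the dish at (275,218), the puck at (209,136) and the medal at (224,215). The wrench is at (392,200), jaws towards the robot, with the brush to its right and the tin to its left.

```bash
cat > h.py <<'E'
import cv2,numpy as np
from rig import robot,camera,camera_info
def cam(n):
    i=camera_info(n);return np.array(i["camera_matrix"],float),np.array(i["rvec"],float).ravel(),np.array(i["tvec"],float).ravel()
def px(n,p):
    K,r,t=cam(n);return cv2.projectPoints(np.array(p,float).reshape(-1,1,3),r,t,K,None)[0].reshape(-1,2)
def world(n,uv,z):
    K,r,t=cam(n);R=cv2.Rodrigues(r)[0];c=-R.T@t
    d=R.T@np.linalg.inv(K)@np.array([uv[0],uv[1],1.]);return c+d*(z-c[2])/d[2]
def crop(im,x,y,w,h,s): return cv2.resize(im[y:y+h,x:x+w],None,fx=s,fy=s,interpolation=cv2.INTER_CUBIC)
def tool():
    from scipy.spatial.transform import Rotation as Ro
    o=robot.get_obs();return o,np.array(o["position"]),Ro.from_quat(o["tool_rot"]).as_matrix()
E
python3 - <<'E'
from h import *
im=cv2.imread("pics/top0.png")
a=crop(im,180,145,100,90,4);b=crop(im,340,150,100,90,4)
cv2.imwrite("pics/c1.png",np.hstack([a,b]))
s=cv2.imread("pics/side0.png")
cv2.imwrite("pics/c2.png",np.hstack([crop(s,255,235,100,80,4),crop(s,295,140,100,80,4)]))
print(tool()[2].round(3))
E
```

```text
[[-0.001  0.437 -0.9  ]
 [ 0.002 -0.9   -0.437]
 [-1.    -0.002 -0.   ]]
```

View pics/c1.png

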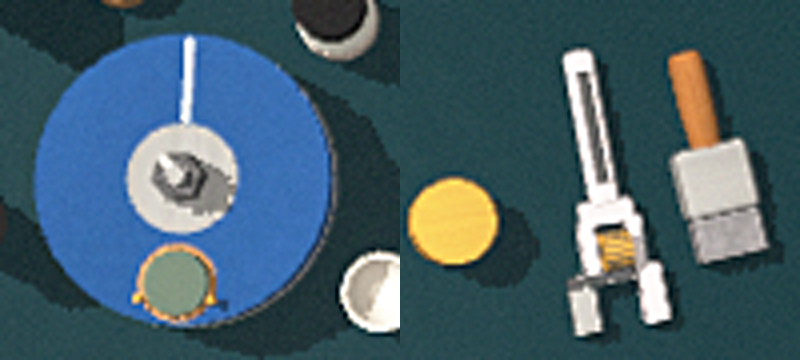

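View pics/c2.png

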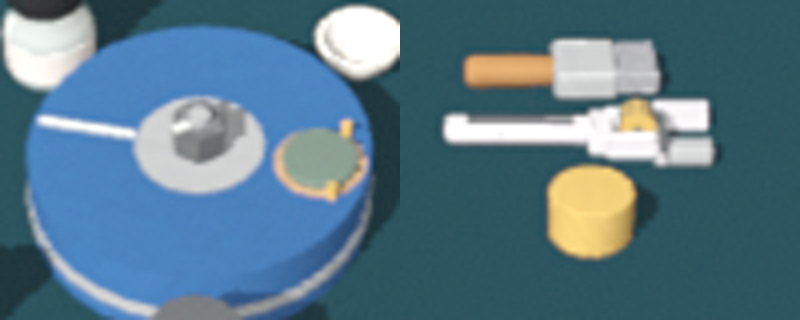

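The nut's mark points about 35° counter-clockwise from the line. The wrench's fixed jaw is on the image right, and the jaws point towards the robot. Next I'll measure these numerically.

```bash
python3 - <<'E'
from h import *
im=cv2.imread("pics/top0.png");hsv=cv2.cvtColor(im,cv2.COLOR_BGR2HSV)
m=np.zeros(im.shape[:2],np.uint8);m[145:235,180:272]=1
b=((hsv[...,0]>100)&(hsv[...,0]<125)&(hsv[...,1]>120)&(hsv[...,2]>120)&(m>0)).astype(np.uint8)
c=max(cv2.findContours(b,0,1)[0],key=cv2.contourArea);e=cv2.fitEllipse(cv2.convexHull(c));print("ellipse",e)
C=world("top",e[0],.04);print("holder",C.round(4), "diam",np.linalg.norm(world("top",np.add(e[0],(e[1][0]/2,0)),.04)-C)*2)
# white line
w=(hsv[...,1]<70)&(hsv[...,2]>185)
def blob(x0,y0,x1,y1,z):
    ys,xs=np.nonzero(w[y0:y1,x0:x1]);P=np.array([world("top",(x+x0,y+y0),z)[:2] for x,y in zip(xs,ys)])
    mu=P.mean(0);u,s,v=np.linalg.svd(P-mu);d=v[0];t=(P-mu)@d;return len(P),mu.round(4),np.degrees(np.arctan2(d[1],d[0])).round(1),t.min(),t.max()
print("line",blob(222,152,232,176,.04))
ys,xs=np.nonzero(w[178:200,215:240]);print(list(zip(xs+215,ys+178)))
g=cv2.cvtColor(im,cv2.COLOR_BGR2GRAY);print(g[181:200,217:236])
print("handle",blob(378,160,396,197,.015))
h=[(480,40)]
for n,u,v,z in[("tip",577,50,.015),("jawL",588,332,.014),("jawR",656,322,.014)]:
    print(n,world("top",(340+(u-400)/4,150+v/4),z).round(4))
for n,u,v,z in[("jar",263,141,.062),("loupe",162,199,.064),("puck",209,136,.018),("dish",275,218,.02),("medal",224,215,.045)]:
    d=world("top",(u,v),z)-C;print(n,(C+d)[:2].round(3),np.hypot(*d[:2]).round(3),np.degrees(np.arctan2(d[1],d[0])).round(0))
print("nut px",px("top",[C[0],C[1],.056]),px("side",[C[0],C[1],.056]))
E
```

```text
ellipse ((225.05592346191406, 189.3963623046875), (72.73602294921875, 74.17913055419922), 60.10755920410156)
holder [0.5742 0.1807 0.04  ] diam 0.1572513917289935
line (55, array([0.6288, 0.1797]), np.float64(179.1), np.float64(-0.023343414790428885), np.float64(0.023080992041731828))
[(np.int64(217), np.int64(178)), (np.int64(218), np.int64(178)), (np.int64(219), np.int64(178)), (np.int64(220), np.int64(178)), (np.int64(221), np.int64(178)), (np.int64(222), np.int64(178)), (np.int64(223), np.int64(178)), (np.int64(224), np.int64(178)), (np.int64(225), np.int64(178)), (np.int64(226), np.int64(178)), (np.int64(227), np.int64(178)), (np.int64(228), np.int64(178)), (np.int64(229), np.int64(178)), (np.int64(230), np.int64(178)), (np.int64(231), np.int64(178)), (np.int64(232), np.int64(178)), (np.int64(233), np.int64(178)), (np.int64(216), np.int64(179)), (np.int64(217), np.int64(179)), (np.int64(218), np.int64(179)), (np.int64(219), np.int64(179)), (np.int64(220), np.int64(179)), (np.int64(221), np.int64(179)), (np.int64(222), np.int64(179)), (np.int64(223), np.int64(179)), (np.int64(224
[... 9749 characters left out ...]
33 137
  141]
 [217 216 215 212 212 209 214 226 225 229 234 152 130 128 149 130 148 158
  155]
 [219 218 217 213 214 207 211 219 217 216 223 160 146 148 217 162 215 239
  204]
 [221 218 220 217 213 209 215 220 215 217 219 221 224 223 221 220 215 221
  150]]
handle (153, array([ 0.609 , -0.1773]), np.float64(-169.6), np.float64(-0.03706275227227695), np.float64(0.041613674445820675))
tip [ 0.6462 -0.1728  0.015 ]
jawL [ 0.4856 -0.1798  0.014 ]
jawR [ 0.4919 -0.2185  0.014 ]
jar [0.678 0.099] 0.132 -38.0
loupe [0.549 0.305] 0.127 101.0
puck [0.696 0.226] 0.13 20.0
dish [0.515 0.072] 0.124 -119.0
medal [0.518 0.18 ] 0.056 -179.0
nut px [[223.44440462 188.69133683]] [[305.60233715 264.68801945]]
```

```bash
python3 -m inch '[[[0,0,0,0.09,0.5],[0,0,0,0.09,0.5],[0,0,0,0.09,0.5],[0,-2.7,-2.9,0,0.5],[0,-2.7,-2.9,0,0.5],[0,-2.7,-2.9,0,0.5],[0,-2.7,-2.9,0,0.5],[0,-2.7,-2.9,0,0.5]]]' 40
python3 -m inch '[[[0,-2.7,-2.9,0,0.5],[0,-2.7,-2.9,0,0.5],[0,-2.7,-2.9,0,0.5],[0,-2.7,-2.9,0,0.5],[0,-2.7,-2.9,0,0.5],[0,0,0,0,0.5]]]'
cat >> h.py <<'E'
def go(xy,ang=None,wa=True):
    "shift cm along tool y,z to world xy; turn to bring tool y to world angle ang deg"
    o,p,R=tool();d=np.array([xy[0]-p[0],xy[1]-p[1],0]);a=np.degrees(np.arctan2(R[1,1],R[0,1]))
    print("t",o["time"],"p",p.round(4),"ang",a.round(1),"dy,dz cm",(100*R.T@d)[1:].round(2),"turn",None if ang is None else np.radians(a-ang).round(3),"w",round(o["grip_width"],4),"F",np.round(o["ft_force"],1))
E
python3 -c "
from h import *
go((.5595,-.1864),-79.6)"
```

```text
time: 0.77
position: [0.391, -0.4064, 0.228]
tool_rot: [-0.704, -0.055, 0.706, -0.053]
ft_force: [0.6, 0.5, -0.0]
grip_width: 0.0462
time: 1.27
position: [0.5202, -0.2355, 0.2259]
tool_rot: [-0.703, -0.059, 0.707, -0.052]
ft_force: [0.1, 0.1, -0.1]
grip_width: 0.0437
t 1.2667 p [ 0.5202 -0.2355  0.2259] ang -81.0 dy,dz cm [-4.23 -4.65] turn -0.025 w 0.0437 F [ 0.1  0.1 -0.1]
```

```bash
python3 -m inch '[[[0,-2.2,-2.4,-0.025,0.5],[0,-2.1,-2.3,0,0.5],[3.5,0,0,0,0.5],[4,0,0,0,0.5],[4,0,0,0,0.5],[3,0,0,0,0.5],[0,0,0,0,0.5]]]'
python3 - <<'E'
from h import *
go((.5595,-.1864),-79.6)
a=camera("top")[:,:,::-1];s=camera("side")[:,:,::-1]
cv2.imwrite("pics/c3.png",np.hstack([crop(a,340,145,100,90,4),crop(s,295,130,100,90,4)]))
E
```

```text
time: 1.85
position: [0.565, -0.1805, 0.0783]
tool_rot: [0.705, 0.069, -0.703, 0.067]
ft_force: [-0.6, 0.5, -0.2]
grip_width: 0.0432
t 1.85 p [ 0.565  -0.1805  0.0783] ang -79.0 dy,dz cm [0.48 0.66] turn 0.01 w 0.0432 F [-0.6  0.5 -0.2]
```

View pics/c3.png

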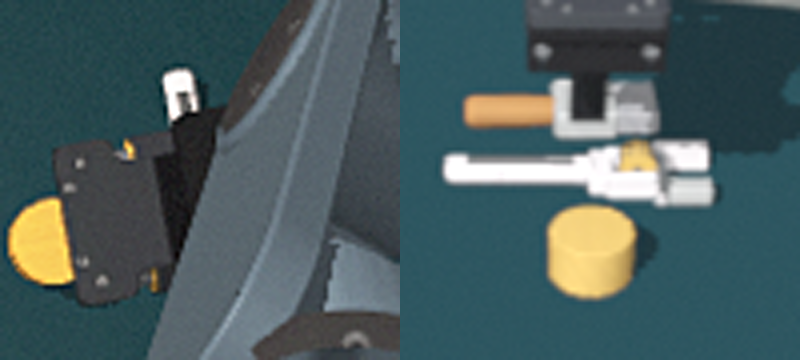

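The top view is blocked by the arm, but the side view shows the wrench clearly. Its tip is at crop (445,168), its neck step at (590,175) and its jaw ends at about x=712. I'll cross-check these against the top-view estimate.

```bash
python3 - <<'E'
from h import *
f=lambda u,v:(295+(u-400)/4,130+v/4)
for n,u,v,z in[("tip",444,164,.015),("tiplow",450,184,.003),("neckstart top edge",590,150,.014),("fixed jaw end",710,150,.014),("slid jaw end",714,186,.014),("worm",638,143,.026)]:
    p=world("side",f(u,v),z);d=p[:2]-[.5664,-.1851];ex=np.array([-.984,-.18]);ey=np.array([.18,-.984])
    print(n,p.round(4),"wrench xy",(d@ex).round(4),(d@ey).round(4))
for n,u,v,z in[("jawL",588,332,.014),("jawR",656,322,.014),("tip",577,50,.015),("wormtop",617,240,.024)]:
    p=world("top",(340+(u-400)/4,150+v/4),z);d=p[:2]-[.5664,-.1851];print(n,(d@ex).round(4),(d@ey).round(4))
E
python3 -m inch '[[[0,0.5,0.7,0.01,0.5],[0,0,0,0,0.5]]]'
```

```text
tip [ 0.6482 -0.1676  0.015 ] wrench xy -0.0837 -0.0025
tiplow [ 0.6439 -0.1643  0.003 ] wrench xy -0.08 -0.0065
neckstart top edge [ 0.5637 -0.2011  0.014 ] wrench xy 0.0056 0.0152
fixed jaw end [ 0.4912 -0.2155  0.014 ] wrench xy 0.0794 0.0163
slid jaw end [ 0.4847 -0.1783  0.014 ] wrench xy 0.0791 -0.0214
worm [ 0.5339 -0.197   0.026 ] wrench xy 0.0341 0.0059
jawL 0.0785 -0.0198
jawR 0.0793 0.0195
tip -0.0807 0.0022
wormtop 0.0301 0.0034
time: 2.12
position: [0.5636, -0.1903, 0.0862]
tool_rot: [0.709, 0.062, -0.699, 0.065]
ft_force: [-0.6, 0.2, -0.4]
grip_width: 0.0437
```

```bash
python3 -c "
from h import *
go((.5566,-.1869),-79.6)"
```

```text
t 2.1167 p [ 0.5636 -0.1903  0.0862] ang -79.6 dy,dz cm [-0.46  0.62] turn -0.001 w 0.0437 F [-0.6  0.2 -0.4]
```

```bash
python3 -m inch '[[[1.5,-0.46,0.62,0,0.5],[1,0,0,0,0.5],[0,0,0,0,0.5],[0,0,0,0,0.5]]]'; python3 -c "
from h import *
go((.5566,-.1869),-79.6)"
```

```text
time: 2.45
position: [0.5618, -0.1921, 0.069]
tool_rot: [0.714, 0.058, -0.694, 0.068]
ft_force: [-0.3, -0.6, -0.0]
grip_width: 0.0436
t 2.45 p [ 0.5618 -0.1921  0.069 ] ang -79.8 dy,dz cm [-0.61  0.42] turn -0.004 w 0.0436 F [-0.3 -0.6 -0. ]
```

```bash
python3 -c "
from h import *
print(tool()[2].round(4))"; python3 -m inch '[[[0,-0.5,0.4,0,0.5],[0,0,0,0,0.5]]]';python3 -c "
from h import *
print(tool()[2].round(4))
go((.5566,-.1869),-79.6)"; python3 -m inch '[[[0,0,0,0,0.5],[0,0,0,0,0.5]]]';python3 -c "
from h import *
print(tool()[2].round(4))
go((.5566,-.1869),-79.6)"
```

```text
[[ 0.0297  0.1766 -0.9838]
 [-0.012  -0.9841 -0.177 ]
 [-0.9995  0.0171 -0.0271]]
time: 2.62
position: [0.5581, -0.1887, 0.0708]
tool_rot: [0.715, 0.057, -0.693, 0.068]
ft_force: [-0.8, 0.1, -0.2]
grip_width: 0.0434
[[ 0.0331  0.176  -0.9838]
 [-0.0139 -0.9842 -0.1765]
 [-0.9994  0.0195 -0.0301]]
t 2.6167 p [ 0.5581 -0.1887  0.0708] ang -79.9 dy,dz cm [-0.21  0.11] turn -0.005 w 0.0434 F [-0.8  0.1 -0.2]
time: 2.78
position: [0.5587, -0.1889, 0.0721]
tool_rot: [0.716, 0.056, -0.692, 0.069]
ft_force: [0.9, 0.6, -0.4]
grip_width: 0.0439
[[ 0.0352  0.1761 -0.9837]
 [-0.015  -0.9841 -0.1767]
 [-0.9993  0.021  -0.032 ]]
t 2.7833 p [ 0.5587 -0.1889  0.0721] ang -79.9 dy,dz cm [-0.23  0.17] turn -0.004 w 0.0439 F [ 0.9  0.6 -0.4]
```

```bash
python3 -c "
from h import *
for i in range(4):
  o,p,R=tool();print(o['time'],p.round(4),R[:,0].round(4),np.round(o['q'],4),np.round(o['joint_velocities'],4));camera('side')
"; python3 -m inch '[[[0,-0.2,0.2,0,0.5]]]';python3 -c "
from h import *
for i in range(4):
  o,p,R=tool();print(o['time'],p.round(4),R[:,0].round(4),np.round(o['q'],4),np.round(o['joint_velocities'],4));camera('side')
"
```

```text
2.7833 [ 0.5587 -0.1889  0.0721] [ 0.0352 -0.015  -0.9993] [-0.5176  0.6935  1.6748  0.0065  0.7352  0.8711] [ 0.0019 -0.008  -0.0064 -0.0013 -0.0053 -0.0012]
2.8333 [ 0.559  -0.189   0.0722] [ 0.0356 -0.0153 -0.9992] [-0.5175  0.6935  1.6745  0.0065  0.735   0.8711] [ 0.0015  0.0038 -0.0038  0.002  -0.002   0.0003]
2.8833 [ 0.5589 -0.189   0.072 ] [ 0.0355 -0.0152 -0.9993] [-0.5176  0.6939  1.6745  0.0065  0.7349  0.8711] [-0.0009  0.0054  0.002  -0.     -0.0008 -0.001 ]
2.9333 [ 0.5588 -0.189   0.0718] [ 0.0352 -0.015  -0.9993] [-0.5176  0.6941  1.6745  0.0065  0.7349  0.8711] [-0.002   0.0041  0.002   0.0001 -0.0001 -0.0025]
time: 3.07
position: [0.557, -0.1877, 0.0717]
tool_rot: [0.716, 0.056, -0.692, 0.069]
ft_force: [1.1, -0.6, 0.4]
grip_width: 0.0435
3.0667 [ 0.557  -0.1877  0.0717] [ 0.0359 -0.0155 -0.9992] [-0.5173  0.6923  1.6809  0.0065  0.7295  0.8715] [ 0.0073 -0.0279  0.0985  0.0014 -0.0587  0.0058]
3.1167 [ 0.5558 -0.1869  0.0714] [ 0.034  -0.0144 -0.9993] [-0.517   0.692   1.6829  0.0064  0.73    0.8715] [ 0.0012  0.0012  0.0071  0.0002  0.0161 -0.0005]
3.1667 [ 0.5558 -0.1869  0.0714] [ 0.0339 -0.0143 -0.9993] [-0.517   0.6921  1.6827  0.0065  0.7302  0.8715] [ 0.0005  0.0019 -0.0052  0.0008 -0.0022 -0.0004]
3.2167 [ 0.556  -0.1871  0.0714] [ 0.0342 -0.0145 -0.9993] [-0.5171  0.6922  1.6824  0.0064  0.7301  0.8715] [-0.0013  0.0001 -0.0064 -0.0007 -0.0022 -0.0009]
```

```bash
cat >> h.py <<'E'
def hold(n=2):
    for i in range(n): camera("side")
    print("tilt",tool()[2][:2,0].round(4))
E
python3 -m inch '[[[-4,0,0,0,0.5],[-4,0,0,0,0.5]]]';python3 -c "
from h import *
hold(3);go((.5566,-.1869),-79.6)"; python3 -m inch '[[[4,0,0,0,0.5],[2,0,0,0,0.5],[1,0,0,0,0.5]]]';python3 -c "
from h import *
hold(3);go((.5566,-.1869),-79.6)"
```

```text
time: 3.43
position: [0.5479, -0.1832, 0.1418]
tool_rot: [0.709, 0.061, -0.7, 0.064]
ft_force: [0.3, -0.6, 1.3]
grip_width: 0.0435
tilt [ 0.0238 -0.0087]
t 3.5833 p [ 0.5509 -0.1848  0.1459] ang -79.9 dy,dz cm [ 0.3  -0.52] turn -0.004 w 0.0432 F [-0.   0.4 -0.8]
time: 3.83
position: [0.5557, -0.1871, 0.0773]
tool_rot: [0.716, 0.057, -0.693, 0.069]
ft_force: [0.3, 0.0, -0.7]
grip_width: 0.0437
tilt [ 0.0318 -0.0133]
t 3.9833 p [ 0.5552 -0.1868  0.078 ] ang -79.8 dy,dz cm [ 0.03 -0.13] turn -0.004 w 0.0441 F [-0.2  0.6  0.2]
```

```bash
python3 -m inch '[[[3.3,0,-0.1,0,0.5]]]' >/dev/null;python3 -c "
from h import *
hold(2);go((.5566,-.1869),-79.6)"; python3 -m inch '[[[2.9,0,0,0,0.5]]]'>/dev/null;python3 -c "
from h import *
hold(3);go((.5566,-.1869),-79.6)"
```

```text
tilt [ 0.0248 -0.0093]
t 4.1667 p [ 0.5549 -0.1858  0.0418] ang -79.8 dy,dz cm [ 0.14 -0.15] turn -0.004 w 0.0435 F [-1.1  0.1  0.3]
tilt [ 0.0261 -0.0101]
t 4.4 p [ 0.5566 -0.1867  0.0137] ang -79.9 dy,dz cm [ 0.02 -0.  ] turn -0.004 w 0.0436 F [-0.3 -0.1  0.1]
```

```bash
python3 -m inch '[[[0,0,0,0,0],[0,0,0,0,0],[0,0,0,0,0],[0,0,0,0,0]]]' 40;python3 - <<'E'
from h import *
hold(2);go((.5566,-.1869),-79.6)
cv2.imwrite("pics/c4.png",crop(camera("side")[:,:,::-1],275,120,140,90,5))
E
```

```text
time: 4.73
position: [0.5565, -0.187, 0.0176]
tool_rot: [0.714, 0.058, -0.695, 0.068]
ft_force: [-0.1, 0.4, -3.1]
grip_width: 0.0328
tilt [ 0.027  -0.0111]
t 4.8333 p [ 0.5564 -0.1869  0.0172] ang -79.8 dy,dz cm [ 0.01 -0.02] turn -0.004 w 0.0331 F [ 0.1  1.1 -3.5]
```

View pics/c4.png

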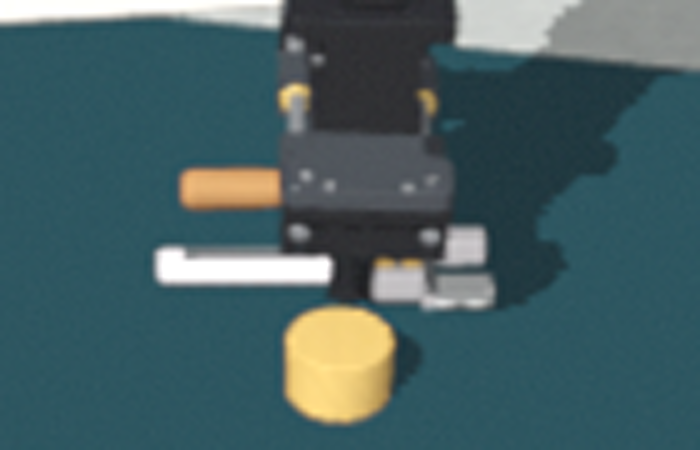

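```bash
python3 -m inch '[[[-2,0,0,0,0],[-4,0,0,0,0],[-4,0,0,0,0],[-3,0,0,0,0],[-1,0,0,-0.1,0],[0,0,0,-0.11,0],[0,0,0,-0.11,0],[0,0,0,-0.1,0]]]' 40;python3 -c "
from h import *
hold(2);go((.6246,.2123),-55.5)"
```

```text
time: 5.55
position: [0.5485, -0.1822, 0.1605]
tool_rot: [0.679, 0.211, -0.669, 0.217]
ft_force: [0.6, -0.1, -3.9]
grip_width: 0.033
tilt [ 0.0153 -0.0035]
t 5.65 p [ 0.5481 -0.182   0.1599] ang -55.1 dy,dz cm [-27.95 -28.85] turn 0.007 w 0.0332 F [-0.1  0.2 -3.5]
```

```bash
python3 -m inch '[[[0,-1.5,-1.5,0,0],[0,-2.5,-2.6,0,0],[0,-2.8,-2.9,0,0],[0,-2.8,-2.9,0,0],[0,-2.8,-2.9,0,0],[0,-2.8,-2.9,0,0],[0,-2.8,-2.9,0,0],[0,-2.8,-2.9,0,0]]]' >/dev/null; python3 -m inch '[[[0,-2.5,-2.6,0,0],[0,-1.8,-1.9,0,0],[0,-1,-1,0,0]]]';python3 -c "
from h import *
hold(2);go((.6246,.2123),-55.5)"
```

```text
time: 6.57
position: [0.6254, 0.1961, 0.1515]
tool_rot: [0.68, 0.194, -0.679, 0.197]
ft_force: [0.5, -0.0, -3.3]
grip_width: 0.0328
tilt [ 0.0022 -0.0039]
t 6.6667 p [0.625  0.1958 0.1513] ang -57.7 dy,dz cm [-1.42 -0.84] turn -0.039 w 0.0329 F [ 0.  -0.2 -4.5]
```

```bash
python3 -m inch '[[[0,-1.4,-0.85,-0.04,0]]]' >/dev/null;python3 -c "
from h import *
hold(2)"; python3 -m inch '[[[3,0,0,0,0]]]' >/dev/null;python3 -c "
from h import *
hold(2)"; python3 -m inch '[[[2.8,0,0,0,0]]]' >/dev/null;python3 - <<'E'
from h import *
hold(2);go((.6246,.2123),-55.5)
a=camera("top")[:,:,::-1];s=camera("side")[:,:,::-1]
cv2.imwrite("pics/t5.png",a);cv2.imwrite("pics/s5.png",s)
cv2.imwrite("pics/c5.png",np.hstack([crop(a,170,120,100,110,4),crop(s,235,190,100,110,4)]))
E
```

```text
tilt [-0.0001 -0.003 ]
tilt [-0.0108 -0.0053]
tilt [-0.0224 -0.0077]
t 7.2167 p [0.615  0.2101 0.0839] ang -55.7 dy,dz cm [ 0.36 -0.92] turn -0.004 w 0.0329 F [-1.6 -1.  -5.1]
```

View pics/c5.png

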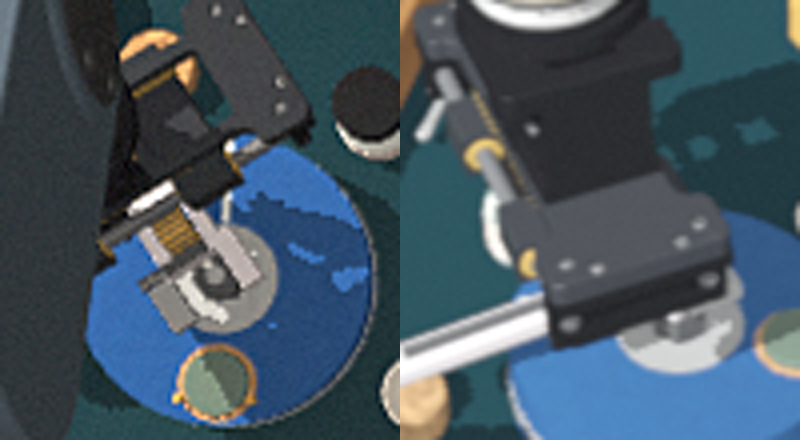

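The top view shows the jaws just above the nut: fixed jaw end at crop (250,280), sliding jaw end at (180,330), nut at about (215,275). I'll overlay the wrench model to check the offset.

```bash
cat > ov.py <<'E'
from h import *
def ov(src,out,tcp,ang,zu,gx=7,gap=.029,off=(0,0),nutdeg=34.5,box=(185,150,70,70),s=9):
    im=cv2.imread(src);x,y,w,h=box;im=crop(im,x,y,w,h,s)
    ey=np.array([np.cos(np.radians(ang)),np.sin(np.radians(ang))]);ex=np.array([-ey[1],ey[0]])*-1
    ex=np.array([ey[1],-ey[0]])  # y=z×x -> x = y×z
    o=np.array(tcp[:2])+np.array(off)-gx/1000*ex
    def line(P,z,c,closed=True):
        q=px("top",[[*p,z] for p in P]);q=((q-[x,y]+.5)*s-.5).astype(int);cv2.polylines(im,[q],closed,c,1)
    W=lambda a,b:o+ex*a+ey*b
    line([W(.047,.012),W(.075,.012)],zu+.014,(0,255,0),False)
    line([W(.049,.012-gap),W(.075,.012-gap),W(.075,-.035)],zu+.014,(0,255,0),False)
    line([W(.049,.012),W(.049,.012-gap)],zu+.014,(0,255,0),False)
    C=np.array([.5742,.1807]);H=[C+.01385*np.array([np.cos(t),np.sin(t)]) for t in np.radians(nutdeg+60*np.arange(6))]
    line(H,.056,(0,0,255));line([W(.065,0),W(.031,0)],zu+.026,(255,0,255),False)
    cv2.imwrite(out,im);print("mouth-nut mm in wrench axes",1000*((W(.065,0)-C)@ex).round(4),1000*((W(.065,0)-C)@ey).round(4))
E
python3 - <<'E'
from ov import *
o,p,R=tool()
# underside reference: point under grasp shifted by tilt
ov("pics/t5.png","pics/c6.png",p+R[:,0]*.0,-55.7,.068)
E
```

```text
mouth-nut mm in wrench axes 4.4 -0.2
```

View pics/c6.png

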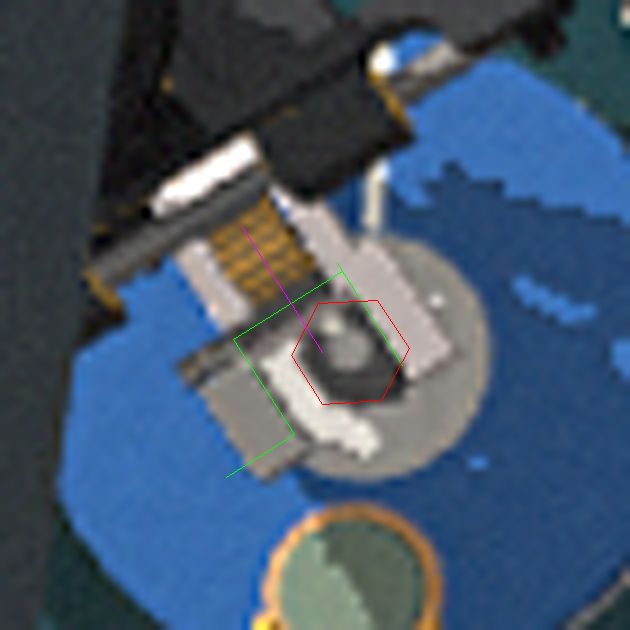

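```bash
python3 -m inch '[[[0,0.2,-0.8,0,0]]]' >/dev/null;python3 -c "
from h import *
o,p,R=tool()
hold(2);go(np.array([.615,.2101])+.008*np.array([.826,.5635])+.002*np.array([.5635,-.826]),-55.5)"; python3 -m inch '[[[0.8,0,0,0,0]]]' >/dev/null;python3 -c "
from h import *
hold(2);go(np.array([.615,.2101])+.008*np.array([.826,.5635])+.002*np.array([.5635,-.826]),-55.5)"
```

```text
tilt [-0.0075 -0.0049]
t 7.5 p [0.6293 0.2142 0.0897] ang -55.7 dy,dz cm [-0.27  0.61] turn -0.004 w 0.0326 F [ 0.8 -0.3 -3.4]
tilt [-0.0067 -0.0049]
t 7.6833 p [0.6297 0.2141 0.0818] ang -55.7 dy,dz cm [-0.29  0.64] turn -0.004 w 0.0329 F [-0.1 -0.  -3.9]
```

```bash
python3 -m inch '[[[0,-0.3,0.64,0,0]]]' >/dev/null;python3 - <<'E'
from h import *
hold(4);T=np.array([.615,.2101])+.008*np.array([.826,.5635])+.002*np.array([.5635,-.826]);go(T,-55.5)
cv2.imwrite("pics/t7.png",camera("top")[:,:,::-1])
from ov import *
o,p,R=tool();ov("pics/t7.png","pics/c7.png",p,-55.7,p[2]-.0155,gx=4,gap=.028)
E
```

```text
tilt [-0.0073 -0.005 ]
t 7.9667 p [0.6221 0.213  0.0819] ang -55.7 dy,dz cm [ 0.04 -0.05] turn -0.004 w 0.0332 F [ 0.7 -0.2 -3.5]
mouth-nut mm in wrench axes 2.8 0.5
```

View pics/c7.png

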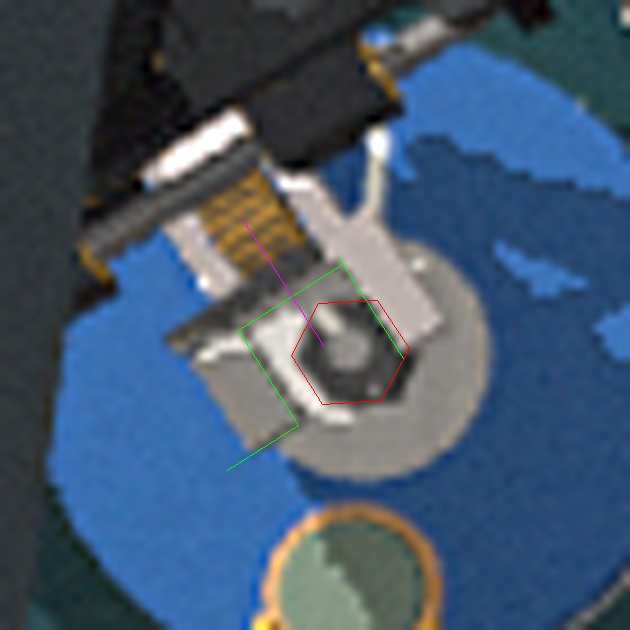

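Overlay: the wrench is about 1–2 mm too far towards −y. I'll shift it and descend gently, watching the force.

```bash
python3 -m inch '[[[0,0.2,-0.2,0,0]]]' >/dev/null;python3 -c "
from h import *
hold(3);T=np.array([.6221,.213])+.002*np.array([.826,.5635])+.002*np.array([.5635,-.826]);go(T,-55.5)"; python3 -m inch '[[[0.9,0,0,0,0]]]' >/dev/null;python3 -c "
from h import *
hold(3);T=np.array([.6221,.213])+.002*np.array([.826,.5635])+.002*np.array([.5635,-.826]);go(T,-55.5)"
```

```text
tilt [-0.0057 -0.0047]
t 8.25 p [0.6259 0.2125 0.0821] ang -55.7 dy,dz cm [-0.05  0.08] turn -0.004 w 0.0333 F [ 0.7  0.1 -3.5]
tilt [-0.0083 -0.0052]
t 8.4833 p [0.6249 0.2122 0.0719] ang -55.7 dy,dz cm [-0.02 -0.01] turn -0.004 w 0.0329 F [-0.6  0.1 -4.9]
```

Underside is now just above the nut top. Lowering in small steps.

```bash
python3 -m inch '[[[0.5,0,0,0,0]]]' >/dev/null;python3 -c "
from h import *
hold(2);T=(.6249,.2123);go(T,-55.5)"; python3 -m inch '[[[0.4,0,0,0,0]]]' >/dev/null;python3 -c "
from h import *
hold(2);T=(.6249,.2123);go(T,-55.5)"
```

```text
tilt [-0.0108 -0.0056]
t 8.6667 p [0.6239 0.2121 0.0657] ang -55.7 dy,dz cm [ 0.04 -0.1 ] turn -0.004 w 0.0334 F [-0.3  0.9 -3.8]
tilt [-0.0127 -0.0059]
t 8.85 p [0.6231 0.2119 0.0608] ang -55.7 dy,dz cm [ 0.06 -0.17] turn -0.004 w 0.033 F [ 0.5 -0.3 -3.5]
```

```bash
python3 - <<'E'
from h import *
a=camera("top")[:,:,::-1];cv2.imwrite("pics/t8.png",a)
from ov import *
o,p,R=tool();ov("pics/t8.png","pics/c8.png",p,-55.7,p[2]-.0155,gx=6,gap=.0275)
E
```

```text
mouth-nut mm in wrench axes 0.8 1.9
```

View pics/c8.png

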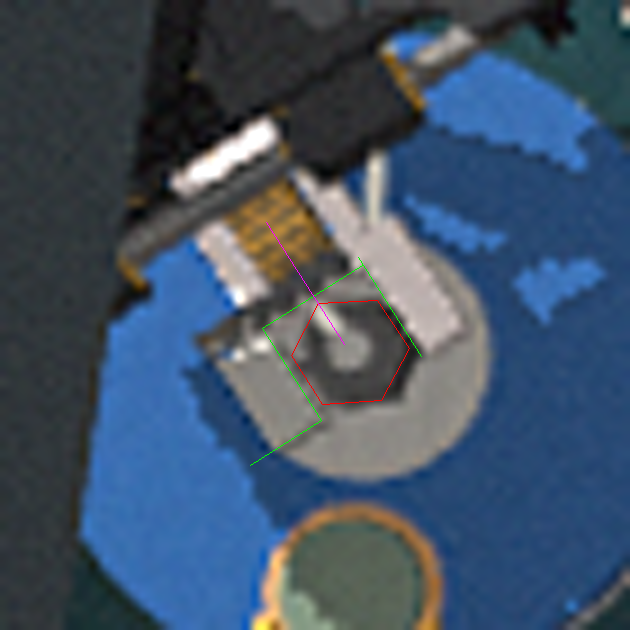

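The nut sits between the jaws with clearance both sides (hex centre (350,352)), and no force has built up. I'll lower it the rest of the way and release.

```bash
python3 -m inch '[[[0.35,0,-0.15,0,0]]]' >/dev/null;python3 -c "
from h import *
hold(2);T=(.6243,.2123);go(T,-55.5)"; python3 -m inch '[[[0.2,0,0,0,0]]]' >/dev/null;python3 -c "
from h import *
hold(2);T=(.6243,.2123);go(T,-55.5)"
```

```text
tilt [-0.0124 -0.0058]
t 9.0833 p [0.6246 0.2128 0.0572] ang -55.7 dy,dz cm [0.03 0.05] turn -0.004 w 0.0328 F [-1.4  0.4 -3.8]
tilt [-0.0125 -0.0062]
t 9.2667 p [0.6245 0.2127 0.0562] ang -55.7 dy,dz cm [0.03 0.04] turn -0.004 w 0.033 F [-2.3 -1.5  1.9]
```

```bash
python3 -m inch '[[[0,0,0,0,0.55],[0,0,0,0,0.55],[0,0,0,0,0.55]]]' >/dev/null;python3 -c "
from h import *
hold(3);T=(.6243,.2123);go(T,-55.5)"; python3 -m inch '[[[-2,0,0,0,0.55],[-4,0,0,0,0.55],[-3,0,0,0,0.3],[0,0,0,0,0]]]' >/dev/null;python3 - <<'E'
from h import *
hold(3);go((.6243,.2123),-55.5)
cv2.imwrite("pics/t9.png",camera("top")[:,:,::-1]);cv2.imwrite("pics/s9.png",camera("side")[:,:,::-1])
E
```

```text
tilt [-0.0088 -0.0054]
t 9.6667 p [0.6259 0.2131 0.0576] ang -55.7 dy,dz cm [-0.02  0.17] turn -0.004 w 0.0471 F [-0.7 -0.1  0.6]
tilt [-0.0264 -0.0083]
t 10.15 p [0.6214 0.2124 0.1415] ang -55.7 dy,dz cm [ 0.17 -0.23] turn -0.004 w 0.0299 F [ 0.3 -1.   0.2]
```

```bash
python3 - <<'E'
from h import *
for f,z in(("t8",.069),("t9",.064)):
    im=cv2.imread(f"pics/{f}.png");hsv=cv2.cvtColor(im,cv2.COLOR_BGR2HSV)
    m=((hsv[...,0]>10)&(hsv[...,0]<28)&(hsv[...,1]>110)&(hsv[...,2]>70)).astype(np.uint8);k=np.zeros_like(m);k[165:186,203:226]=1;m*=k
    n,l,s,c=cv2.connectedComponentsWithStats(m)
    for i in range(1,n):
        if s[i][4]>8:print(f,s[i],c[i].round(1),world("top",c[i],z)[:2].round(4))
print(px("top",[.6036,.1985,.066]),px("side",[.6036,.1985,.066]))
go((.6094,.2024),-55.5)
E
```

```text
t8 [210 170  12  11  71] [215.4 175.2] [0.6011 0.1958]
t9 [211 170  10  11  65] [215.3 174.6] [0.603  0.1973]
[[214.49957814 174.17255918]] [[287.58846874 265.47004588]]
t 10.25 p [0.6204 0.2122 0.1399] ang -55.7 dy,dz cm [0.19 1.46] turn -0.004 w 0.0219 F [-1.2 -0.5  0.4]
```

```bash
python3 -m inch '[[[0,0.2,1.5,0,0]]]' >/dev/null;python3 -c "
from h import *
hold(3)"; python3 -m inch '[[[2.5,0,0,0,0]]]' >/dev/null;python3 -c "
from h import *
hold(3)"; python3 -m inch '[[[2,0,0,0,0]]]' >/dev/null;python3 -c "
from h import *
hold(4);go((.6091,.2019),-55.5)"
```

```text
tilt [-0.0338 -0.0093]
tilt [-0.0394 -0.01  ]
tilt [-0.0401 -0.01  ]
t 11.0 p [0.6043 0.2013 0.0915] ang -55.8 dy,dz cm [ 0.22 -0.43] turn -0.005 w 0.0003 F [ 0.2 -0.4  0.5]
```

```bash
python3 -m inch '[[[0.8,0.22,-0.45,0,0]]]' >/dev/null;python3 -c "
from h import *
hold(3);go((.6091,.2019),-55.5)"; python3 -m inch '[[[0.6,0,0,0,0]]]' >/dev/null;python3 -c "
from h import *
hold(3);go((.6091,.2019),-55.5)"
```

```text
tilt [-0.0391 -0.0099]
t 11.2333 p [0.6096 0.2021 0.0836] ang -55.8 dy,dz cm [-0.01  0.06] turn -0.005 w 0.0005 F [ 0.3 -1.4  0.3]
tilt [-0.0391 -0.0098]
t 11.4667 p [0.6095 0.202  0.0775] ang -55.8 dy,dz cm [-0.01  0.04] turn -0.005 w 0.0003 F [-0.3  0.1  0.2]
```

```bash
python3 -m inch '[[[0.3,0,0,0,0]]]' >/dev/null;python3 -c "
from h import *
hold(2);go((.6091,.2019),-55.5)"; python3 -m inch '[[[0.08,0,0.8,0,0],[0.08,0,0.9,0,0]]]' >/dev/null;python3 -c "
from h import *
go((.6033,.198),-55.5);hold(1);go((.6033,.198),-55.5)"
```

```text
tilt [-0.0386 -0.0098]
t 11.65 p [0.6096 0.202  0.075 ] ang -55.8 dy,dz cm [-0.02  0.04] turn -0.005 w 0.0003 F [-0.8  0.4  5.5]
t 11.8167 p [0.5998 0.1945 0.076 ] ang -55.8 dy,dz cm [-0.09 -0.48] turn -0.005 w 0.0004 F [1.7 3.2 3.4]
tilt [-0.03   -0.0067]
t 11.8667 p [0.5978 0.1933 0.0759] ang -55.8 dy,dz cm [-0.08 -0.72] turn -0.005 w 0.0002 F [2.1 0.7 5.2]
```

```bash
python3 -m inch '[[[-0.9,0,0,0,0],[0,-0.05,-1.4,0,0]]]' >/dev/null;python3 -c "
from h import *
hold(3);go((.6091,.2019),-55.5)"
```

```text
tilt [-0.0365 -0.0089]
t 12.1833 p [0.6063 0.2004 0.0829] ang -55.8 dy,dz cm [ 0.03 -0.32] turn -0.005 w 0.0006 F [ 0.6  0.5 -1.7]
```

```bash
python3 -m inch '[[[0.3,0,-0.35,0,0]]]' >/dev/null;python3 -c "
from h import *
hold(2)">/dev/null; python3 -m inch '[[[0.5,0,0,0,0]]]' >/dev/null;python3 -c "
from h import *
hold(3);go((.6091,.2019),-55.5)"
```

```text
tilt [-0.0375 -0.0092]
t 12.6 p [0.6085 0.202  0.0746] ang -55.8 dy,dz cm [ 0.05 -0.04] turn -0.005 w 0.0005 F [-0.1  0.7  6.1]
```

```bash
python3 -m inch '[[[0.08,0.03,0.8,0,0],[0.08,0.03,0.95,0,0]]]' >/dev/null;python3 -c "
from h import *
go((.6033,.198),-55.5);hold(1);go((.6033,.198),-55.5)";python3 -m inch '[[[-0.9,0,0,0,0],[0,0,-1.7,0,0]]]' >/dev/null;python3 -c "
from h import *
hold(3);go((.6091,.2019),-55.5)"
```

```text
t 12.7667 p [0.5986 0.1945 0.0755] ang -55.8 dy,dz cm [-0.02 -0.59] turn -0.006 w 0.0004 F [3.  4.5 3.7]
tilt [-0.0296 -0.0049]
t 12.8167 p [0.5966 0.1933 0.0754] ang -55.8 dy,dz cm [-0.01 -0.82] turn -0.006 w 0.0004 F [0.4 2.8 6.5]
tilt [-0.035  -0.0071]
t 13.1333 p [0.6086 0.2018 0.0823] ang -55.8 dy,dz cm [ 0.02 -0.05] turn -0.005 w 0.0007 F [-0.1 -0.6  0. ]
```

Two strokes done; strokes three and four next.

```bash
python3 -m inch '[[[0.75,0,0,0,0]]]' >/dev/null;python3 -c "
from h import *
hold(3);go((.6091,.2019),-55.5)"; python3 -m inch '[[[0.08,0.03,0.8,0,0],[0.08,0.03,0.95,0,0]]]' >/dev/null;python3 -c "
from h import *
go((.6033,.198),-55.5);hold(1);go((.6033,.198),-55.5)";python3 -m inch '[[[-0.9,0,0,0,0],[0,0,-1.7,0,0]]]' >/dev/null;python3 -c "
from h import *
hold(3);go((.6091,.2019),-55.5)"
```

```text
tilt [-0.0347 -0.0075]
t 13.3667 p [0.6083 0.2013 0.0749] ang -55.8 dy,dz cm [-0.  -0.1] turn -0.005 w 0.0005 F [0.8 0.3 5.1]
t 13.5333 p [0.5971 0.1938 0.0751] ang -55.9 dy,dz cm [ 0.   -0.75] turn -0.007 w 0.0002 F [1.8 4.9 5.8]
tilt [-0.0294 -0.0023]
t 13.5833 p [0.5951 0.1928 0.075 ] ang -55.9 dy,dz cm [ 0.03 -0.97] turn -0.007 w 0.0003 F [0.1 1.6 6.3]
tilt [-0.0346 -0.0036]
t 13.9 p [0.6071 0.2015 0.0818] ang -55.9 dy,dz cm [ 0.09 -0.19] turn -0.006 w 0.0004 F [-0.3  1.  -0.1]
```

```bash
python3 -m inch '[[[0.75,0,-0.05,0,0]]]' >/dev/null;python3 -c "
from h import *
hold(3);go((.6091,.2019),-55.5)"; python3 -m inch '[[[0.08,0.03,0.8,0,0],[0.08,0.03,0.95,0,0]]]' >/dev/null;python3 -c "
from h import *
go((.6033,.198),-55.5);hold(1);go((.6033,.198),-55.5)";python3 -m inch '[[[-0.9,0,0,0,0],[0,0,-1.7,0,0]]]' >/dev/null;python3 - <<'E'
from h import *
hold(3);go((.6091,.2019),-55.5)
cv2.imwrite("pics/t10.png",camera("top")[:,:,::-1])
for f in("t9","t10"):
    im=cv2.imread(f"pics/{f}.png");hsv=cv2.cvtColor(im,cv2.COLOR_BGR2HSV)
    m=((hsv[...,0]>10)&(hsv[...,0]<28)&(hsv[...,1]>110)&(hsv[...,2]>70)).astype(np.uint8);k=np.zeros_like(m);k[165:186,203:226]=1;m*=k
    n,l,s,c=cv2.connectedComponentsWithStats(m);print(f,[(s[i].tolist(),c[i].round(1)) for i in range(1,n)])
E
```

```text
tilt [-0.0338 -0.0037]
t 14.1333 p [0.6073 0.2015 0.0746] ang -55.9 dy,dz cm [ 0.07 -0.17] turn -0.006 w 0.0003 F [0.8 0.5 5.4]
t 14.3 p [0.5968 0.1942 0.0749] ang -56.0 dy,dz cm [ 0.05 -0.75] turn -0.008 w 0.0007 F [2.7 5.4 5. ]
tilt [-0.0263  0.0018]
t 14.35 p [0.595  0.1931 0.0747] ang -56.0 dy,dz cm [ 0.06 -0.96] turn -0.008 w 0.0005 F [1.  2.7 5.2]
tilt [-0.0309  0.0008]
t 14.6667 p [0.6071 0.2019 0.0816] ang -55.9 dy,dz cm [ 0.11 -0.16] turn -0.008 w 0.0002 F [-0.4 -0.   0.1]
t9 [([211, 170, 10, 11, 65], array([215.3, 174.6])), ([221, 177, 1, 1, 1], array([221., 177.]))]
t10 [([223, 166, 3, 5, 7], array([224.1, 167.9])), ([210, 175, 1, 2, 2], array([210. , 175.5])), ([205, 177, 5, 6, 9], array([206.9, 179.4])), ([212, 178, 1, 1, 1], array([212., 178.])), ([220, 179, 1, 1, 1], array([220., 179.]))]
```

```bash
python3 -m inch '[[[0.72,0.1,-0.15,0,0]]]' >/dev/null;python3 -c "
from h import *
hold(3);go((.6091,.2019),-55.5)"; python3 -m inch '[[[0.08,0.03,0.8,0,0],[0.08,0.03,0.95,0,0]]]' >/dev/null;python3 -c "
from h import *
go((.6033,.198),-55.5);hold(1);go((.6033,.198),-55.5)";python3 -m inch '[[[-0.9,0,0,0,0],[0,0,-1.8,0,0]]]' >/dev/null;python3 -c "
from h import *
hold(3);go((.6091,.2019),-55.5)"
```

```text
tilt [-0.0328  0.0008]
t 14.95 p [0.6075 0.2016 0.0745] ang -56.0 dy,dz cm [ 0.06 -0.15] turn -0.008 w 0.0004 F [-1.   0.2  5.9]
t 15.1167 p [0.5979 0.194  0.075 ] ang -56.0 dy,dz cm [-0.03 -0.67] turn -0.01 w 0.0004 F [2.9 1.8 3.9]
tilt [-0.0232  0.0053]
t 15.1667 p [0.5962 0.1927 0.0749] ang -56.0 dy,dz cm [-0.04 -0.88] turn -0.009 w 0.0007 F [1.5 2.8 5.3]
tilt [-0.0289  0.0036]
t 15.4833 p [0.6092 0.2018 0.0817] ang -56.0 dy,dz cm [-0.01  0.01] turn -0.009 w 0.0004 F [ 0.9 -0.4  1.2]
```

```bash
python3 -m inch '[[[-2,0,-4,0,0],[-2,0,-2,0,0]]]' >/dev/null;python3 - <<'E'
from h import *
hold(3);go((.6091,.2019),-55.5)
cv2.imwrite("pics/t11.png",camera("top")[:,:,::-1])
from ov import *
C=np.array([.5742,.1807]);ex=np.array([-.824,-.566])
ov("pics/t11.png","pics/c11.png",C-.065*ex,-55.5,.04,gx=0,gap=.024)
E
```

```text
tilt [-0.0618 -0.0045]
t 15.8 p [0.6424 0.229  0.1112] ang -56.1 dy,dz cm [0.39 4.27] turn -0.01 w 0.0006 F [ 0.4 -0.6  0.2]
mouth-nut mm in wrench axes 0.0 0.0
```

View pics/c11.png

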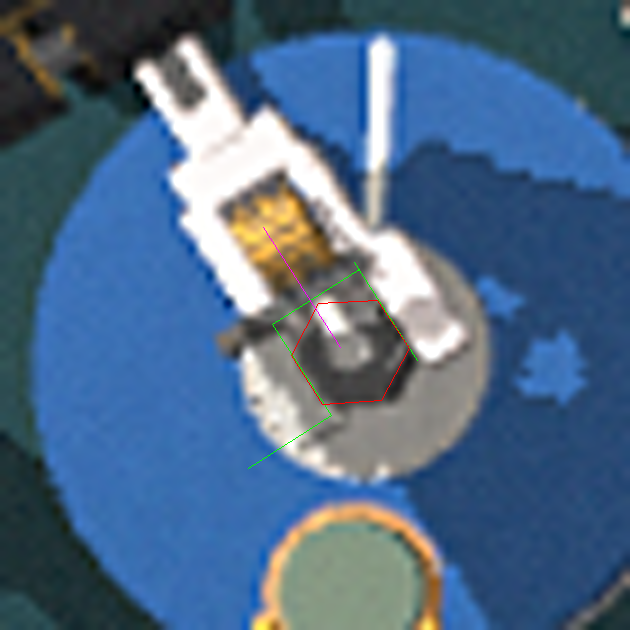

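The view is clear. The nut hexagon fills the mouth and the model drawn at a 24 mm gap fits both jaw faces. The handle end is at (165,75). I'll add two more strokes for certainty, since the finger simply slips once the jaw is snug.

```bash
python3 -m inch '[[[1,0.2,2.1,0,0],[1,0.2,2.1,0,0]]]' >/dev/null;python3 -c "
from h import *
hold(3);go((.6091,.2019),-55.5)"
```

```text
tilt [-0.0652 -0.0048]
t 16.1667 p [0.6058 0.201  0.0912] ang -56.1 dy,dz cm [ 0.1  -0.32] turn -0.011 w 0.0008 F [0.7 1.2 0.7]
```

```bash
python3 -m inch '[[[0.9,0.1,-0.3,-0.01,0]]]' >/dev/null;python3 -c "
from h import *
hold(2)">/dev/null; python3 -m inch '[[[0.75,0,0,0,0]]]' >/dev/null;python3 -c "
from h import *
hold(3);go((.6091,.2019),-55.5)"; python3 -m inch '[[[0.08,0.03,0.8,0,0],[0.08,0.03,0.95,0,0]]]' >/dev/null;python3 -c "
from h import *
go((.6033,.198),-55.5);hold(1);go((.6033,.198),-55.5)";python3 -m inch '[[[-0.9,0,0,0,0],[0,0,-1.7,0,0]]]' >/dev/null;python3 -c "
from h import *
hold(3);go((.6091,.2019),-55.5)"
```

```text
tilt [-0.0636 -0.0046]
t 16.5833 p [0.6091 0.202  0.0742] ang -55.5 dy,dz cm [0.   0.01] turn -0.0 w 0.0009 F [0.  0.7 6.6]
t 16.75 p [0.6014 0.1943 0.0756] ang -55.4 dy,dz cm [-0.2  -0.36] turn 0.001 w 0.0006 F [1.8 0.3 4. ]
tilt [-0.0516 -0.0015]
t 16.8 p [0.5996 0.1932 0.0755] ang -55.5 dy,dz cm [-0.19 -0.58] turn 0.001 w 0.0006 F [3.  1.9 4.2]
tilt [-0.0571 -0.0031]
t 17.1167 p [0.6119 0.2022 0.082 ] ang -55.4 dy,dz cm [-0.14  0.25] turn 0.001 w 0.0004 F [ 0.  -0.8  0.7]
```

```bash
python3 -m inch '[[[0.75,-0.1,0.2,0,0]]]' >/dev/null;python3 -c "
from h import *
hold(3);go((.6091,.2019),-55.5)"; python3 -m inch '[[[0.08,0.03,0.8,0,0],[0.08,0.03,0.95,0,0]]]' >/dev/null;python3 -c "
from h import *
go((.6033,.198),-55.5);hold(1);go((.6033,.198),-55.5)";python3 -m inch '[[[-2,0,0,0,0],[-3,0,0,0,0]]]' >/dev/null;python3 -c "
from h import *
hold(3);go((.6731,.2486),-55.5)"
```

```text
tilt [-0.0552 -0.0034]
t 17.35 p [0.6098 0.2015 0.0748] ang -55.4 dy,dz cm [-0.08  0.03] turn 0.001 w 0.0005 F [1.  0.1 4.6]
t 17.5167 p [0.5989 0.1934 0.0753] ang -55.5 dy,dz cm [-0.13 -0.62] turn 0.0 w 0.0002 F [3.2 4.8 5.2]
tilt [-0.0482  0.0013]
t 17.5667 p [0.597  0.1923 0.0753] ang -55.5 dy,dz cm [-0.11 -0.84] turn 0.0 w 0.0005 F [1.9 3.  5.8]
tilt [-0.0576  0.    ]
t 17.8833 p [0.5945 0.1909 0.1228] ang -55.5 dy,dz cm [-0.31 -9.73] turn -0.0 w 0.0003 F [-0.6 -0.1 -0.4]
```

```bash
for i in 1; do python3 -m inch '[[[0,-0.1,-3.2,0,0.3]]]' >/dev/null;python3 -c "
from h import *
hold(3)"; python3 -m inch '[[[0,-0.1,-3.2,0,0.3]]]' >/dev/null;python3 -c "
from h import *
hold(3)"; python3 -m inch '[[[0,-0.1,-3.2,0,0.3]]]' >/dev/null;python3 -c "
from h import *
hold(3);go((.6731,.2486),-55.5)"; done
```

```text
tilt [-0.0598 -0.0005]
tilt [-0.0627 -0.0012]
tilt [-0.0649 -0.0019]
t 18.5833 p [0.6696 0.248  0.1129] ang -55.4 dy,dz cm [ 0.15 -0.32] turn 0.002 w 0.0258 F [0.6 0.2 0.6]
```

```bash
python3 -m inch '[[[2.2,0.1,-0.4,0,0.3]]]' >/dev/null;python3 - <<'E'
from h import *
hold(3);go((.6731,.2486),-55.5)
C=np.array([.5742,.1807]);ex=np.array([-.824,-.566]);ey=np.array([.566,-.824])
for u,v in((190,85),(138,70),(200,38),(214,150)):
    p=world("top",(185+u/9,150+v/9),.055)[:2]-C;print((p@ex).round(4),(p@ey).round(4))
E
```

```text
tilt [-0.0717 -0.0036]
t 18.8167 p [0.6691 0.2482 0.0886] ang -55.4 dy,dz cm [ 0.2  -0.35] turn 0.001 w 0.0263 F [-0.5  0.5 -0.7]
-0.0737 0.0025
-0.0835 -0.0058
-0.0821 0.0105
-0.0574 -0.001
```

```bash
python3 -m inch '[[[0.8,0.5,-0.4,0,0.3]]]' >/dev/null;python3 -c "
from h import *
hold(3);go((.6748,.2461),-55.5)"; python3 -m inch '[[[1.5,0,-0.1,0,0.3]]]' >/dev/null;python3 -c "
from h import *
hold(3);go((.6748,.2461),-55.5)"
```

```text
tilt [-0.073 -0.004]
t 19.05 p [0.6743 0.2455 0.0798] ang -55.5 dy,dz cm [-0.02 -0.07] turn 0.001 w 0.0265 F [ 0.3 -0.5 -0. ]
tilt [-0.0765 -0.0047]
t 19.2833 p [0.6726 0.2457 0.0632] ang -55.5 dy,dz cm [ 0.09 -0.2 ] turn 0.0 w 0.0258 F [-1.4 -0.2 -0.2]
```

```bash
python3 -m inch '[[[1.4,0.05,-0.25,0,0.3]]]' >/dev/null;python3 -c "
from h import *
hold(3);go((.6748,.2461),-55.5)"
```

```text
tilt [-0.0801 -0.0054]
t 19.5167 p [0.6725 0.2465 0.0472] ang -55.5 dy,dz cm [ 0.16 -0.16] turn 0.0 w 0.0259 F [-0.1 -0.5 -0.6]
```

```bash
python3 -m inch '[[[0,1.2,0.06,0.1,0.3],[0,1.2,0.06,0.1,0.3],[0,1.2,0.06,0.1,0.3]]]' >/dev/null;python3 - <<'E'
from h import *
hold(2);go((.6942,.1788),-90.9)
p=tool()[1][:2]-[.5742,.1807];print("polar",np.degrees(np.arctan2(p[1],p[0])).round(1),np.hypot(*p).round(4))
E
```

```text
tilt [-0.0831 -0.0018]
t 19.8667 p [0.6867 0.2172 0.0461] ang -72.9 dy,dz cm [3.89 0.42] turn 0.314 w 0.0264 F [ 0.4 -0.2 -1.4]
polar 18.0 0.1183
```

```bash
python3 -m inch '[[[0,1.2,0.06,0.1,0.3],[0,1.2,0.06,0.1,0.3],[0,1.2,0.06,0.1,0.3]]]' >/dev/null;python3 - <<'E'
from h import *
hold(2);go((.6942,.1788),-90.9)
p=tool()[1][:2]-[.5742,.1807];print("polar",np.degrees(np.arctan2(p[1],p[0])).round(1),np.hypot(*p).round(4))
E
```

```text
tilt [-0.0817  0.0012]
t 20.2167 p [0.692  0.1844 0.0462] ang -89.9 dy,dz cm [ 0.57 -0.22] turn 0.018 w 0.026 F [0.4 0.4 0.1]
polar 1.8 0.1178
```

```bash
python3 -m inch '[[[0,0.9,0,0.04,0.3]]]' >/dev/null;python3 - <<'E'
from h import *
hold(3);go((.6942,.1788),-90.9)
p=tool()[1][:2]-[.5742,.1807];print("polar",np.degrees(np.arctan2(p[1],p[0])).round(1),np.hypot(*p).round(4))
E
python3 -m inch '[[[-3,0,0,0,0.3],[-4,0,0,0,0.3],[-4,0,0,0,0.3]]]' >/dev/null
python3 -m inch '[[[-2,0,-2,0,0.3],[0,0,-4,0,0.3],[0,0,-4,0,0.3],[0,0,-3,0,0.3]]]' >/dev/null
python3 - <<'E'
from h import *
hold(3);go((.6942,.1788),-90.9)
cv2.imwrite("pics/t12.png",camera("top")[:,:,::-1]);cv2.imwrite("pics/s12.png",camera("side")[:,:,::-1])
from ov import *
C=np.array([.5742,.1807]);a=np.radians(-.9);ex=-np.array([np.cos(a),np.sin(a)])
ov("pics/t12.png","pics/a.png",C-.065*ex,-90.9,.04,gx=0,gap=.024,nutdeg=-.9,box=(190,130,70,95),s=6)
s=cv2.imread("pics/s12.png");b=crop(s,240,225,95,95,4);A=cv2.imread("pics/a.png")
h=max(A.shape[0],b.shape[0]);f=lambda i:cv2.copyMakeBorder(i,0,h-i.shape[0],0,0,0)
cv2.imwrite("pics/c12.png",np.hstack([f(A),f(b)]))
E
```

```text
tilt [-0.082  0.001]
t 20.45 p [0.6918 0.1756 0.0462] ang -91.9 dy,dz cm [-0.32 -0.22] turn -0.018 w 0.0262 F [-0.3 -0.9 -0.5]
polar -2.5 0.1178
tilt [-0.1011 -0.0019]
t 21.1833 p [0.8244 0.1806 0.1657] ang -90.2 dy,dz cm [ 0.23 12.96] turn 0.012 w 0.0258 F [-0.1 -0.5  0.5]
mouth-nut mm in wrench axes 0.0 0.0
```

View pics/c12.png

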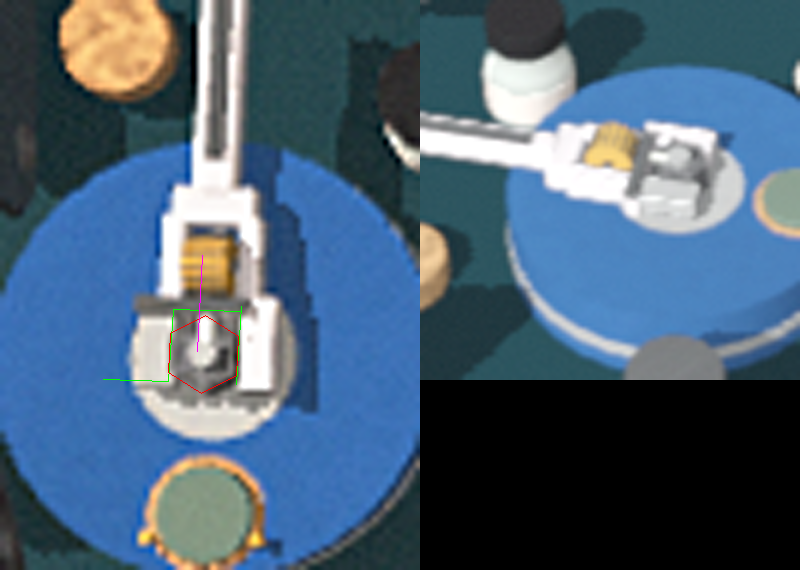

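The jaws sit snug around the nut in both views, with the nut's mark up at (203,325). The handle runs parallel to the white line, and the medal and jar have not moved. I'll retreat clear, run a numeric check, and hand in.

```bash
python3 -m inch '[[[-3,0,0,0,0.3],[-3,0,2,0,0.3],[-3,0,3,0,0.3],[0,0,1,0,0.3]]]' >/dev/null
python3 - <<'E'
from h import *
hold(4);go((.6942,.1788),-90.9)
im=cv2.imread("pics/t12.png");hsv=cv2.cvtColor(im,cv2.COLOR_BGR2HSV);w=(hsv[...,1]<60)&(hsv[...,2]>120)
ys,xs=np.nonzero(w[131:160,218:236]);P=np.array([world("top",(x+218,y+131),.055)[:2] for x,y in zip(xs,ys)]);mu=P.mean(0);d=np.linalg.svd(P-mu)[2][0]
r=mu-[.5742,.1807];print("handle dir deg",np.degrees(np.arctan(d[1]/d[0])).round(1),"bearing from nut",np.degrees(np.arctan2(r[1],r[0])).round(1),"(line -0.9)")
s0,s1=cv2.imread("pics/side0.png",0),camera("side");s1=cv2.cvtColor(s1,cv2.COLOR_RGB2GRAY)
for n,(x,y,a,b) in dict(jar=(253,222,28,36),loupe=(290,308,28,44),dish=(332,235,26,20),puck=(222,279,28,24),medal=(322,262,26,26),tin=(330,181,26,24),brush=(308,147,54,20),vice=(236,184,34,42)).items():
    t=s0[y:y+b,x:x+a];q=s1[y-12:y+b+12,x-12:x+a+12];m=cv2.minMaxLoc(cv2.matchTemplate(q,t,5));print(n,"shift px",m[3][0]-12,m[3][1]-12,round(m[1],2))
E
```

```text
tilt [-0.1298 -0.0049]
t 21.8167 p [0.764  0.1817 0.2509] ang -90.0 dy,dz cm [0.28 6.92] turn 0.017 w 0.0259 F [-0.6 -0.1  0.2]
handle dir deg -0.7 bearing from nut -0.9 (line -0.9)
jar shift px 0 0 0.97
loupe shift px 0 0 1.0
dish shift px 0 0 1.0
puck shift px 0 0 1.0
medal shift px 0 0 1.0
tin shift px 0 0 1.0
brush shift px 0 0 0.88
vice shift px 0 0 1.0
```

```bash
python3 -c "
from rig import robot
print(robot.hand_in())"
```

```text
the job is handed in; nothing more can be done
None
```

The nut is turned to its line and the wrench is lying flat and snug on it. The job is handed in, and no verdict was reported. I set the wrench round the nut with its jaws open and let go. I then rolled the thumbwheel in seven strokes. With the fingers loosely straddling the handle, I swept it about 35° clockwise and withdrew.

**Last checks, taken before hand-in:**
- **Nut and wrench:** the handle direction is -0.7° and its bearing from the nut is -0.9°; the white line is at -0.9°. The top view showed both jaws against the nut's flats.
- **Other things on the bench:** jar, loupe, dish, puck, medal, tin, brush and pin vice all matched the starting picture with no pixel shift. The brush match was weaker (0.88) than the rest.
- **Robot:** the arm stood clear at about 0.25 m height with only noise on the force reading. The run took about 22 s.

**Not measured directly:**
- **Jaw gap:** I judged it from the picture and the extra thumbwheel strokes.
- **Nut angle:** I took it from the snug handle, because the mark itself is only a few pixels across.

**Disagreement:** the gripper built up about 7° of tilt over the moves, which the move rows could not correct. It did not show in how the wrench lies.

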